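# Load the dipping tray and hold it over the ultrasonic bath

## Robot

A 6-joint arm with a two-finger parallel gripper is mounted at the origin on the work surface. World frame = base frame: x ahead of the robot, y to its left, z up, the work surface at z = 0. Lengths are in m, angles in rad, forces in N, time in s.
With the tool pointing down it reaches from about 0.3 to 0.875 m from the base axis. Payload 6.4 kg.
Tool frame: the origin (TCP) lies at the very end of the fingers, on their centre line; the grasp point (between the pads) lies 19 mm behind it; z points along the fingers, y is the line along which they close (so a half turn about z gives the same grasp; the last joint's range is limited). The gripper opens to 85 mm and grips with 20 to 120 N. Pads are 22 mm wide; open, the fingers measure 114 mm over their backs; the gripper's body (76 mm by 85 mm) begins 54 mm behind the grasp point. The pads swing forward as they close: fully open they stand 13 mm farther back than shut.
Start: joints at [-1.342, 0.181, 1.607, -0, 1.354, -0.206], TCP at [0.242, -0.522, 0.231] pointing down, gripper open.
Joint ranges: [-2.99, 2.99], [-0.89, 2.07], [0.3, 2.58], [-1.14, 4.28], [0, 2.63], [-3.12, 3.12]. Speed limits (rad/s): [2.57, 2.57, 3.01, 3.14, 3.14, 3.14].

## Interface

Orientations are given as a unit quaternion [w, x, y, z].
In Python, from bench import ctrl, eyes, status, workorder gives the robot as it stands (ctrl), with the cameras (eyes), the readings (status) and the job (workorder).
- The arm moves only by the shell command python3 jog.py 'ROWS'. ROWS is a JSON list of rows, 1 to 10 of them, each of 7 numbers: dx, dy, dz in normalised numbers (1 is 0.75 m), then a rotation vector rx, ry, rz in normalised numbers (1 is 4 rad), then the opening from 0.0 (shut) to 1.0 (fully open); each row is the pose to reach, as a shift and turn from the pose commanded when the command began, along the tool's axes at that moment; what a row does not reach only later rows make up. A row lasts 1/8 s, in which the tool goes at most 0.0625 m and 0.188 rad, less where a joint would pass 70% of its speed; a pose out of reach is approached as far as the arm can. The fingers move at their own pace and stop on an object; the grip force is fixed at half the most. Time passes only in rows, so rows that do not move let the fingers close. It prints the time, the measured TCP pose, the force, the opening and the grip force at its end. A shift or turn number past 1, either way, is cut back to 1. Input that does not fit is refused with a message, and nothing moves.
- status.get_obs(): the state, without advancing time (a new reading comes with each control period).
- eyes.camera(name): name is "scene" or "side" or "wrist"; returns the picture (480x640x3 uint8, blue, green, red); there is no depth.
- eyes.camera_params(name): a dict with "fovy" (degrees; the focal length in pixels is half the picture's height over the tangent of half this angle, whatever the lens; pixels are square), "cx", "cy" (the principal point, pixels), "view" (4x4, takes a point from world to camera coordinates). Camera axes: x right, y up, looking along -z (the intrinsics and any distortion apply to the point x, -y, -z); pixel columns grow to the right and rows downward; lengths in m; the calibration is good to about 2 mm. A picture is of the moment at which its call begins: read the wrist's pose just before it. camera_params takes no time and is no camera call; for the wrist camera it gives the pose at the moment of the call.
- workorder.hand_in(): hands the job in; it is judged then, once.
The state is a dict: "time_s": time; "q": joint angles; "dq": joint speeds; "joint_efforts": joint torques, N m; "eef_pos": TCP position; "eef_rot": TCP orientation; "wrist_force": force on the tool from outside, world axes, zero at the start; "torque": the same for the moment, N m; "opening": opening from 0.0 (shut) to 1.0 (fully open); "grasp_force": force on a finger pad.
Only numpy, scipy, OpenCV 4.12 (cv2) and the standard library are available. Lean on these libraries where they do the work, as an engineer would, in place of code of your own. Each camera call takes 0.05 s, during which the arm holds its last target. There are 200 camera calls.

## Task

Get the next load ready for the ultrasonic bath: with the dipping tray on the bench, stand exactly three of the four vials upright in the wells of its white block, fully home, and leave the fourth standing where it is on the mat. Then lift the tray by its black grip and carry it, without ever letting the loose grinding ball leave its shallow seat, to the bath, and hold it level and squarely over the open tank, long side along long side, its underside about 5 cm above the rim. The bath is not ready yet, so do not lower the tray in or rest it on anything: finish while holding it still there, and leave the bottle, beaker and petri dish alone.

Things in the scene. Friction and masses are not known exactly. Their poses are not given: they have to be found in the camera images.
- tray: Loose steel dipping tray, 190 mm (x) by 124 mm (y), lip 12 mm high, about 0.4 kg. Origin: centre of the underside; z up. A bail of 6 mm rod (uprights at x 0, y -57.5 and +57.5 mm) carries a grip over the centre. At the -x end a white block, 34 by 117 mm, top 17 mm above the underside, has four vial wells; the ball's seat is at x +60 mm. Loaded, it balances within 10 mm of the grip.
- tray_grip (a point): Centre of the tray's black flat-sided grip: 12 mm thick (tray x), 62 mm long (tray y), 20 mm high, centre 95 mm above the tray's underside, right over its centre. Take it from above with the fingers closing along the tray's x. Axes as the tray's.
- well0 (a point): Centre of the floor of the first vial well, at x = -65 mm, y = -42 mm on the tray, 7 mm above its underside. The wells are round, 23 mm across, 10 mm deep, the mouth 17 mm above the underside. Axes as the tray's.
- well1 (a point): As well0, at y = -14 mm.
- well2 (a point): As well0, at y = +14 mm.
- well3 (a point): As well0, at y = +42 mm.
- block (a point): Middle of the row of four wells, at the height of their floors (7 mm above the tray's underside): x = -65 mm, y = 0 on the tray. Axes as the tray's.
- seat (a point): Centre of the resting ball in mid-seat: x +60 mm, y 0, 18.5 mm above the tray's underside. The seat is a white round dish, flat floor 38 mm across (6 mm above the underside), rim only 3 mm high: the ball can roll about 10 mm any way in it and gets out over the rim if the tray is tipped about 35 degrees or jerked. Axes as the tray's.
- ball_center (a point): Centre of the polished steel grinding ball, 25 mm in diameter, 64 g, loose in the seat.
- vial0: Loose capped vial of amber glass with a black screw cap, a cylinder 19 mm in diameter and 48 mm tall, about 22 g, standing on the mat. Origin: centre of its base; z up. All four are alike.
- vial1: As vial0.
- vial2: As vial0.
- vial3: As vial0.
- mat: White drip mat fixed on the bench, 190 mm (x) by 170 mm (y), 3 mm thick. Origin: centre of its underside. The vials stand near its corners, about 90 mm apart. The mat and the bath stand one on either side of the tray, which on which side varies.
- bath: Ultrasonic bath, fixed: a stainless steel box 265 mm long (its x) by 165 mm wide (its y) by 180 mm high, open on top, the tank empty, 75 mm deep. Origin: centre of its underside; z up.
- bath_mouth (a point): Centre of the tank's mouth at the height of the rim, 180 mm above the bench. The opening is 240 mm (x) by 140 mm (y). Axes as the bath's.
- bottle: Bystander: wide-necked clear glass bottle with a white cap, 64 mm in diameter, 115 mm tall. Origin: centre of its base.
- beaker: Bystander: glass beaker, 56 mm in diameter, 72 mm tall. Origin: centre of its base.
- petri: Bystander: open glass petri dish, 86 mm in diameter, 14 mm high. Origin: centre of its underside.

How it is judged:
By the outcome, as a careful person would: the job done as asked, in the order asked, and still so for the second after the job is handed in, while the arm keeps its last pose, push and grip.
It also fails if it takes over 72 s, if anything falls off the work surface, if the arm or the gripper's body presses on something with over 40 N, if the wrist force passes 120 N, or if a joint passes its speed limit or range.

## Working session

There is one attempt and no reset: what is moved stays moved. The work goes in short steps, Python scripts to look and compute and a shell command to move; the robot and the scene stay as the last step left them, time stands still between calls to the robot, and variables do not carry over. Pictures are saved under pics/ and viewed, at most 10 in all, crops included, and the job is handed in when it is done.

```bash
ls; mkdir -p pics
python3 - <<'E'
from bench import ctrl, eyes, status, workorder
import cv2,numpy as np
a=eyes.camera("scene");b=eyes.camera("side")
cv2.imwrite("pics/scene.png",a);cv2.imwrite("pics/side.png",b)
for n in("scene","side","wrist"):
    p=eyes.camera_params(n);print(n,{k:(np.round(v,4).tolist()) for k,v in p.items()})
o=status.get_obs();print(o["time_s"],o["eef_pos"],o["eef_rot"],o["opening"])
E
```

```text
bench.py
jog.py
pics
scene {'fovy': 47.874, 'cx': 320.4688, 'cy': 251.3109, 'view': [[0.8298, 0.5581, -0.0007, -0.4912], [-0.415, 0.6179, 0.6678, 0.1737], [0.3731, -0.5538, 0.7444, -1.5189], [0.0, 0.0, 0.0, 1.0]]}
side {'fovy': 55.1208, 'cx': 315.6508, 'cy': 234.3073, 'view': [[0.9727, -0.231, 0.0205, -0.5635], [0.1084, 0.531, 0.8404, -0.1626], [-0.205, -0.8153, 0.5416, -1.1053], [0.0, 0.0, 0.0, 1.0]]}
wrist {'fovy': 70.5367, 'cx': 322.1918, 'cy': 243.9758, 'view': [[0.4218, -0.9067, -0.0015, -0.574], [0.8629, 0.4019, -0.3063, 0.0409], [0.2783, 0.1279, 0.9519, -0.3802], [0.0, 0.0, 0.0, 1.0]]}
0.1 [ 0.24209181 -0.52100052  0.23046405] [-7.88032199e-04  9.76460736e-01  2.15693785e-01 -2.43209390e-05] 0.9996335154956383
```

View pics/scene.png

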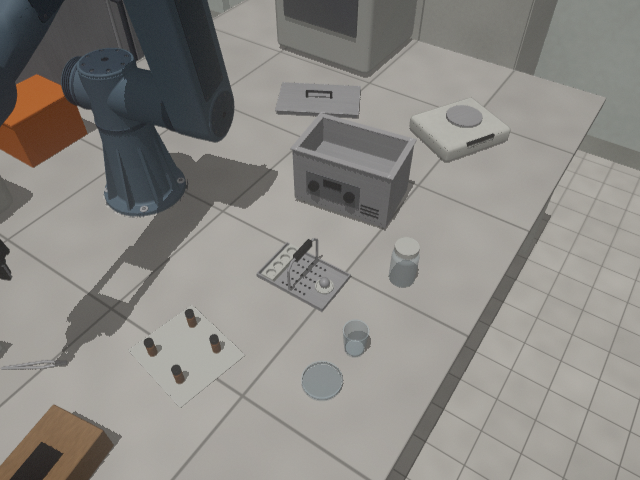

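View pics/side.png

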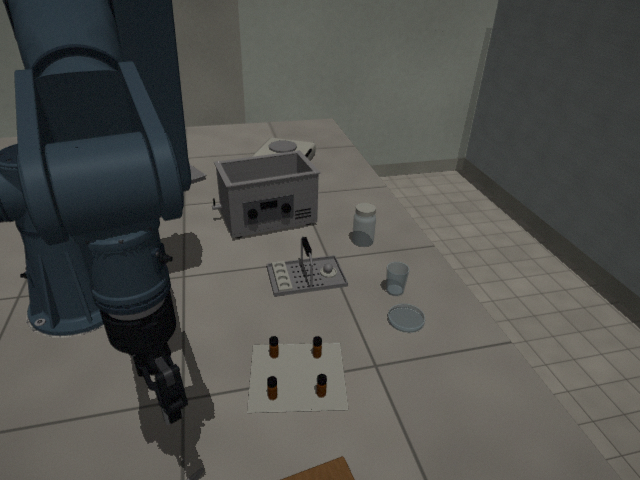

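Scene view: the mat holds vials at about (190,318), (215,343), (178,373) and (150,347). The tray is near (303,275) with its block toward the robot side and the ball at (325,284). The bath is near (353,170). The bystanders are right of and below the tray.

```bash
cat > h.py <<'E'
from bench import ctrl, eyes, status, workorder
import cv2,numpy as np
from scipy.spatial.transform import Rotation as R
def cast(p,uv,z):
    f=240/np.tan(np.radians(p["fovy"]/2));V=np.array(p["view"])
    d=np.array([(uv[0]-p["cx"])/f,-(uv[1]-p["cy"])/f,-1.]);d=V[:3,:3].T@d
    c=-V[:3,:3].T@V[:3,3];return c+d*(z-c[2])/d[2]
def proj(p,X):
    f=240/np.tan(np.radians(p["fovy"]/2));V=np.array(p["view"])
    x=V[:3,:3]@np.asarray(X)+V[:3,3];return np.array([p["cx"]+f*x[0]/-x[2],p["cy"]-f*x[1]/-x[2]])
def blobs(m,lo,hi):
    n,l,s,c=cv2.connectedComponentsWithStats(m.astype(np.uint8));return [(c[i],s[i]) for i in range(1,n) if lo<=s[i,4]<=hi]
def rot(o): q=o["eef_rot"];return R.from_quat([q[1],q[2],q[3],q[0]])
def togo(o,X,Rt=None):
    "shift along tool axes from measured pose"
    print("tool shift",np.round(rot(o).inv().apply(np.asarray(X)-o["eef_pos"]),4))
E
python3 - <<'E'
from h import *
for n in("scene","side"):
    im=cv2.imread(f"pics/{n}.png");p=eyes.camera_params(n)
    hsv=cv2.cvtColor(im,cv2.COLOR_BGR2HSV)
    am=(hsv[...,0]<20)&(hsv[...,1]>120)&(hsv[...,2]<160)
    print(n)
    for c,s in blobs(am,20,400): print("amber",c.round(1),s[:5],cast(p,c,.02).round(3))
    pts={"scene":{"tray":[(258,273),(287,241),(350,277),(322,309)],"bath":[(321,115),(414,138),(392,167),(293,149)],"ball":[(324,283)],"grip":[(303,250)],"bottle":[(404,282)],"beaker":[(354,350)],"petri":[(322,382)]},
    "side":{"tray":[(268,263),(337,258),(347,287),(274,294)],"bath":[(216,163),(301,152),(318,178),(228,190)],"ball":[(328,268)],"grip":[(307,247)],"bottle":[(364,240)],"beaker":[(396,290)],"petri":[(406,319)]}}[n]
    z=dict(tray=.012,bath=.18,ball=.0185,grip=.095,bottle=0,beaker=0,petri=0)
    for k,v in pts.items():
        print(k,[cast(p,u,z[k])[:2].round(3).tolist() for u in v])
o=status.get_obs();print(rot(o).as_matrix().round(3))
E
```

```text
scene
tray [[0.458, -0.071], [0.454, 0.053], [0.649, 0.042], [0.645, -0.073]]
bath [[0.356, 0.354], [0.61, 0.402], [0.619, 0.269], [0.38, 0.193]]
ball [[0.61, -0.012]]
grip [[0.55, -0.009]]
bottle [[0.759, 0.11]]
beaker [[0.758, -0.118]]
petri [[0.744, -0.22]]
side
amber [273.6 350.6] [270 343   8  15 100] [ 0.424 -0.27   0.02 ]
amber [316.8 350.8] [313 345   9  13  94] [ 0.512 -0.29   0.02 ]
amber [321.  389.8] [317 383   9  14 108] [ 0.497 -0.387  0.02 ]
amber [272.1 392. ] [268 385   9  15 111] [ 0.405 -0.373  0.02 ]
tray [[0.459, 0.049], [0.647, 0.033], [0.638, -0.092], [0.455, -0.081]]
bath [[0.354, 0.347], [0.619, 0.383], [0.628, 0.191], [0.376, 0.166]]
ball [[0.609, -0.014]]
grip [[0.551, -0.017]]
bottle [[0.755, 0.121]]
beaker [[0.762, -0.115]]
petri [[0.745, -0.22]]
[[ 0.907  0.421 -0.   ]
 [ 0.421 -0.907  0.002]
 [ 0.    -0.002 -1.   ]]
```

The manual's scale: shifts go in shares of 0.75 m and turns go in shares of 4 rad. Converting my numbers, 0.361 m is 0.4813, -0.164 m is -0.2187, -1.08 rad is -0.27.

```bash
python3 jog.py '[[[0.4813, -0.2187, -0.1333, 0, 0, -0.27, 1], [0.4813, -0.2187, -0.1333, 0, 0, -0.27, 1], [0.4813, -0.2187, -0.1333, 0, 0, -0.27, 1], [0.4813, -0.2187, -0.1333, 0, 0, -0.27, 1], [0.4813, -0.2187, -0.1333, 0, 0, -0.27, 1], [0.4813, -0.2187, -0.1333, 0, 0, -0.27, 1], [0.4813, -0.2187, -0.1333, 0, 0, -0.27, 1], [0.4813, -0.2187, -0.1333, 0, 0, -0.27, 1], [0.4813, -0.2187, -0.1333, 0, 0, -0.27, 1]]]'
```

```text
refused: ROWS must be a list of rows, each a list of 7 numbers. Nothing was moved.
```

Wrong form. The message asks for a list of rows, each a list of 7 numbers, so I'll send the same numbers that way.

```bash
python3 jog.py '[[0.4813, -0.2187, -0.1333, 0, 0, -0.27, 1], [0.4813, -0.2187, -0.1333, 0, 0, -0.27, 1], [0.4813, -0.2187, -0.1333, 0, 0, -0.27, 1], [0.4813, -0.2187, -0.1333, 0, 0, -0.27, 1], [0.4813, -0.2187, -0.1333, 0, 0, -0.27, 1], [0.4813, -0.2187, -0.1333, 0, 0, -0.27, 1], [0.4813, -0.2187, -0.1333, 0, 0, -0.27, 1], [0.4813, -0.2187, -0.1333, 0, 0, -0.27, 1], [0.4813, -0.2187, -0.1333, 0, 0, -0.27, 1]]'
python3 - <<'E'
from h import *
import json
p=eyes.camera_params("wrist");im=eyes.camera("wrist")
cv2.imwrite("pics/w1.png",im);json.dump({k:np.array(v).tolist() for k,v in p.items()},open("w1.json","w"))
o=status.get_obs();print(o["time_s"],o["eef_pos"],rot(o).as_matrix().round(3),o["dq"].round(3) if hasattr(o["dq"],"round") else o["dq"])
E
```

```text
time_s: 1.23
eef_pos: [0.5, -0.2209, 0.3306]
eef_rot: [-0.001, 0.727, 0.687, -0.0]
wrist_force: [0.6, -0.0, 0.2]
opening: 1.0
grasp_force: 0.0
1.275 [ 0.49975223 -0.22130925  0.33049876] [[ 0.057  0.998 -0.001]
 [ 0.998 -0.057  0.   ]
 [ 0.    -0.001 -1.   ]] [-0.014 -0.002  0.001  0.002  0.001  0.003]
```

View pics/w1.png

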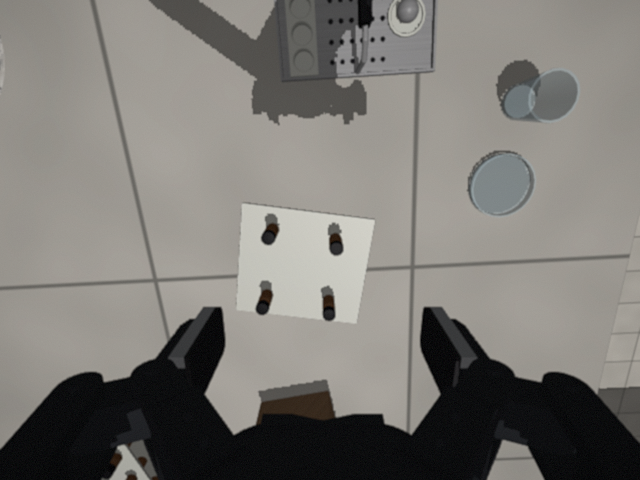

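Wrist view: cap tops at about (268,238), (336,247), (263,306) and (329,313) on the mat. The tray is at the top edge, partly out of view, with the block on its left. The beaker and petri dish are clear of the mat.

Run:
```python
from h import *
import json
p=json.load(open("w1.json"));im=cv2.imread("pics/w1.png");hsv=cv2.cvtColor(im,cv2.COLOR_BGR2HSV)
sub=np.zeros(im.shape[:2],bool);sub[205:325,240:372]=1
dark=sub&(hsv[...,2]<75)&~((hsv[...,1]>110)&(hsv[...,0]<25)&(hsv[...,2]>45))
am=sub&(hsv[...,1]>110)&(hsv[...,0]<25)&(hsv[...,2]>45)
for c,s in blobs(dark,30,900): print("cap",c.round(1),s,"top@.051",cast(p,c,.048).round(4)[:2])
for c,s in blobs(am,30,900): print("am",c.round(1),s,cast(p,c,.02).round(4)[:2])
mat=(hsv[...,1]<25)&(hsv[...,2]>175)&(np.indices(sub.shape)[0]>190)&(np.indices(sub.shape)[0]<340)
cs,_=cv2.findContours(mat.astype(np.uint8),0,2);c=max(cs,key=cv2.contourArea);b=cv2.boxPoints(cv2.minAreaRect(c))
for u in b: print("mat",u,cast(p,u,.003).round(4)[:2])
```

```text
cap [269.4 233.9] [262 223  16  21 217] top@.051 [ 0.4275 -0.2618]
cap [335.6 244.3] [330 233  13  22 203] top@.051 [ 0.5131 -0.2808]
cap [266.7 292.6] [261 289  11   9  57] top@.051 [ 0.4151 -0.3456]
cap [328.3 308.2] [323 295  12  25 211] top@.051 [ 0.4989 -0.3743]
cap [262.3 306.5] [256 300  14  15 155] top@.051 [ 0.4067 -0.3667]
am [265.2 297.4] [260 292  11  10  51] [ 0.4062 -0.3666]
am [328.2 303.6] [324 301   9   6  36] [ 0.4988 -0.3818]
mat [229.63141 309.13312] [ 0.3452 -0.3921]
mat [242.08191 203.30377] [ 0.3857 -0.2278]
mat [374.60065 218.89423] [ 0.5712 -0.2605]
mat [362.15015 324.72357] [ 0.5502 -0.4308]
```

To row units: 0.2 m is 0.2667, -0.071 m is -0.0947.

```bash
python3 jog.py '[[-0.068, -0.0947, 0.2667, 0, 0, 0, 0.6], [-0.068, -0.0947, 0.2667, 0, 0, 0, 0.6], [-0.068, -0.0947, 0.2667, 0, 0, 0, 0.6], [-0.068, -0.0947, 0.2667, 0, 0, 0, 0.6], [-0.068, -0.0947, 0.2667, 0, 0, 0, 0.6]]'
python3 - <<'E'
from h import *
o=status.get_obs();p=eyes.camera_params("wrist");im=eyes.camera("wrist");cv2.imwrite("pics/w2.png",im)
print(o["eef_pos"],proj(p,[.426,-.268,.051]),proj(p,[.426,-.268,.003]))
E
```

```text
time_s: 1.9
eef_pos: [0.4239, -0.2674, 0.1287]
eef_rot: [-0.003, 0.728, 0.686, -0.0]
wrist_force: [0.4, 0.7, -0.4]
opening: 0.599
grasp_force: 0.0
[ 0.42389418 -0.26739196  0.12872827] [326.88968929 255.1026539 ] [326.43453756 235.70081104]
```

View pics/w2.png

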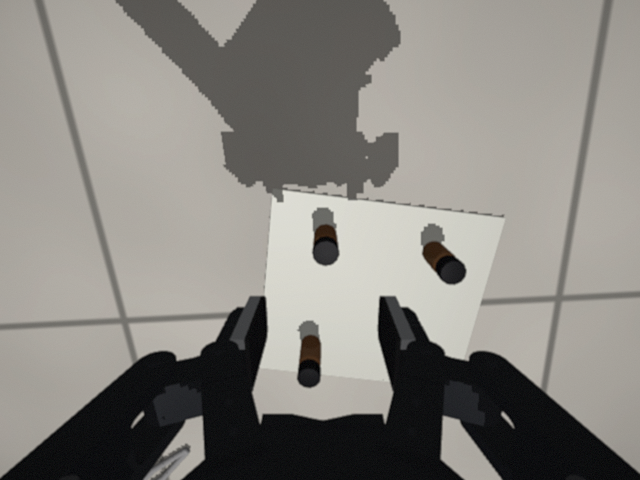

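Vial A's cap top is at (327,251), B's at (452,271) and C's at (309,376). A sits between the fingers' approach lines.

```bash
cat >> h.py <<'E'
def disc(im,uv,r,z,p,lo=22,hi=75,win=35):
    "centre of the cap's top: matched ring of gradient by HoughCircles near uv"
    x,y=map(int,uv);g=cv2.cvtColor(im,cv2.COLOR_BGR2GRAY)[y-win:y+win,x-win:x+win]
    g=cv2.resize(g,None,fx=4,fy=4,interpolation=cv2.INTER_CUBIC)
    c=cv2.HoughCircles(g,cv2.HOUGH_GRADIENT_ALT,1.5,40,param1=120,param2=.5,minRadius=int(3.3*r),maxRadius=int(4.9*r))
    if c is None: return None
    for a in c[0]:
        u=(x-win+(a[0]-1.5)/4,y-win+(a[1]-1.5)/4);print(np.round(u,1),"r",a[2]/4,cast(p,u,z).round(4))
E
python3 - <<'E'
from h import *
p=eyes.camera_params("wrist");im=cv2.imread("pics/w2.png");o=status.get_obs()
for u in[(327,251),(452,271),(309,376)]:
    X=cast(p,u,.051);V=np.array(p["view"]);d=-(V@[*X,1])[2];print(u,X.round(4),9.5e-3*339/d);disc(im,u,9.5e-3*339/d,.051,p)
print(o["eef_pos"]);togo(o,[*cast(p,(327,251),.051)[:2],.022])
E
```

```text
(327, 251) [ 0.4283 -0.2668  0.051 ] 13.660197043306056
[326.1 252.4] r 12.72185 [ 0.4276 -0.2678  0.051 ]
(452, 271) [ 0.5158 -0.2868  0.051 ] 13.411918659848004
[450.4 269.8] r 14.529405 [ 0.5146 -0.2858  0.051 ]
(309, 376) [ 0.4085 -0.37    0.051 ] 12.036750048193731
[ 0.42572096 -0.26821212  0.13087039]
tool shift [0.0014 0.0026 0.1089]
```

To row units: 0.112 m is 0.1493, 0.06 m is 0.08.

```bash
python3 jog.py '[[0.0013, 0.0027, 0.08, 0, 0, 0, 0.6], [0.0013, 0.0027, 0.1493, 0, 0, 0, 0.6], [0.0013, 0.0027, 0.1493, 0, 0, 0, 0.6], [0.0013, 0.0027, 0.1493, 0, 0, 0, 0], [0.0013, 0.0027, 0.1493, 0, 0, 0, 0], [0.0013, 0.0027, 0.1493, 0, 0, 0, 0], [0.0013, 0.0027, 0.0667, 0, 0, 0, 0], [0.0013, 0.0027, 0, 0, 0, 0, 0]]'
```

```text
time_s: 2.95
eef_pos: [0.4297, -0.2675, 0.1352]
eef_rot: [0.002, 0.727, 0.687, 0.0]
wrist_force: [1.3, -0.6, -0.6]
opening: 0.201
grasp_force: 58.6
```

To row units: 0.142 m is 0.1893, -0.12 m is -0.16.

```bash
python3 jog.py '[[0.1893, 0.112, -0.16, 0, 0, 0, 0], [0.1893, 0.112, -0.16, 0, 0, 0, 0], [0.1893, 0.112, -0.16, 0, 0, 0, 0], [0.1893, 0.112, -0.16, 0, 0, 0, 0], [0.1893, 0.112, -0.16, 0, 0, 0, 0], [0.1893, 0.112, -0.16, 0, 0, 0, 0]]'
python3 - <<'E'
from h import *
import json
p=eyes.camera_params("wrist");im=eyes.camera("wrist");cv2.imwrite("pics/w3.png",im)
json.dump({k:np.array(v).tolist() for k,v in p.items()},open("w3.json","w"))
o=status.get_obs();print(o["eef_pos"],rot(o).as_matrix().round(4).tolist())
E
```

```text
time_s: 3.7
eef_pos: [0.5195, -0.1304, 0.2503]
eef_rot: [-0.001, 0.727, 0.687, -0.001]
wrist_force: [-0.8, -0.1, -0.7]
opening: 0.202
grasp_force: 58.7
[ 0.51939073 -0.13051157  0.24999456] [[0.0575, 0.9983, -0.0023], [0.9983, -0.0575, 0.0007], [0.0005, -0.0023, -1.0]]
```

View pics/w3.png

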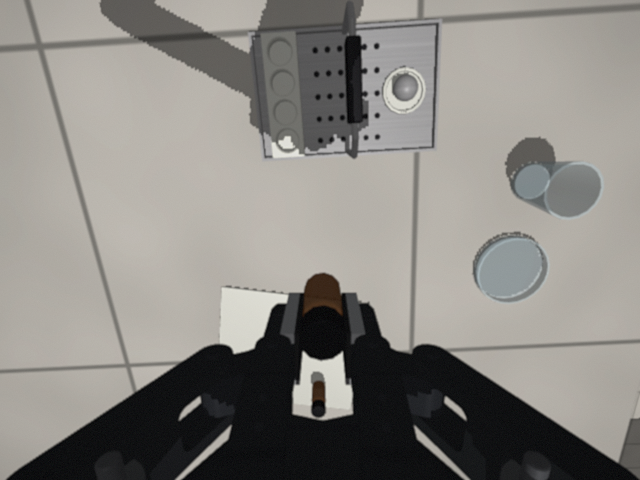

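Tray in wrist view: corners at about (250,33), (440,20), (435,149) and (264,158). Well mouths are at (280,52), (283,82), (286,111) and (288,139), the seat at (404,90) and the grip at (354,80). The held vial's cap is at (323,332), between the pads.

Run:
```python
from h import *
import json
p=json.load(open("w3.json"));im=cv2.imread("pics/w3.png");g=cv2.cvtColor(im,cv2.COLOR_BGR2GRAY)
G=cv2.resize(g[20:170,240:450],None,fx=4,fy=4,interpolation=cv2.INTER_CUBIC)
c=cv2.HoughCircles(G,cv2.HOUGH_GRADIENT_ALT,1.5,60,param1=60,param2=.6,minRadius=36,maxRadius=100)
if c is not None:
    for a in c[0]: u=(240+(a[0]-1.5)/4,20+(a[1]-1.5)/4);print(np.round(u,1),a[2]/4,cast(p,u,.017).round(4)[:2],cast(p,u,.009).round(4)[:2])
cor=[cast(p,u,.012)[:2] for u in[(250,33),(440,20),(435,149),(264,158)]]
print(np.round(cor,4),np.mean(cor,0))
# block mask, white-ish mouth points by eye
W=np.array([cast(p,u,.017)[:2] for u in[(280,52),(283,82),(286,111),(288,139)]]);print(W.round(4))
print("grip",cast(p,(354,79.5),.105).round(4),"seat",cast(p,(404,90),.009).round(4))
print("cap",cast(p,(323,332),.283).round(4))
```

```text
[404.6  87.1] 20.790154 [ 0.6087 -0.0109] [ 0.6105 -0.01  ]
[279.4  49.6] 12.586701 [0.4851 0.0299] [0.4843 0.0317]
[404.6  87.1] 17.119278 [ 0.6087 -0.0109] [ 0.6105 -0.01  ]
[404.6  87.1] 10.7098255 [ 0.6087 -0.0109] [ 0.6105 -0.01  ]
[404.6  87.1] 13.4973755 [ 0.6087 -0.0109] [ 0.6105 -0.01  ]
[282.   81.9] 12.885916 [0.485 0.001] [0.4842 0.0021]
[284.6 110.4] 11.836276 [ 0.4852 -0.0259] [ 0.4844 -0.0254]
[286.9 138.9] 11.660632 [ 0.4851 -0.0541] [ 0.4843 -0.0542]
[286.9 138.9] 9.567866 [ 0.4851 -0.0541] [ 0.4843 -0.0542]
[[ 0.4571  0.0471]
 [ 0.6431  0.0476]
 [ 0.6437 -0.0736]
 [ 0.4579 -0.0726]] [ 0.55045452 -0.01287377]
[[ 0.4855  0.0278]
 [ 0.486   0.0008]
 [ 0.4866 -0.0266]
 [ 0.4863 -0.0543]]
grip [ 0.5497 -0.0129  0.105 ] seat [ 0.6099 -0.0127  0.009 ]
cap [ 0.5197 -0.1221  0.283 ]
```

Run:
```python
from h import *
import json
p=json.load(open("w3.json"));im=cv2.imread("pics/w3.png")
T=np.array([.5194,-.1305,.2500])
for z in(.032,-.016): print(z,proj(p,T+[0,0,z]))
for dy in(0,.008): print(dy,[proj(p,T+[9.5e-3*a,9.5e-3*b+dy,.032]).round(0).tolist() for a,b in((1,0),(-1,0),(0,1),(0,-1))])
c=cv2.convertScaleAbs(im[260:380,260:390],alpha=2.5,beta=20)
cv2.imwrite("pics/c3.png",cv2.resize(c,None,fx=5,fy=5,interpolation=cv2.INTER_CUBIC))
```

```text
0.032 [323.46068789 349.70805932]
-0.016 [323.35891151 293.84520038]
0 [[348.0, 349.0], [299.0, 351.0], [322.0, 328.0], [325.0, 370.0]]
0.008 [[348.0, 330.0], [297.0, 333.0], [321.0, 309.0], [324.0, 353.0]]
```

View pics/c3.png

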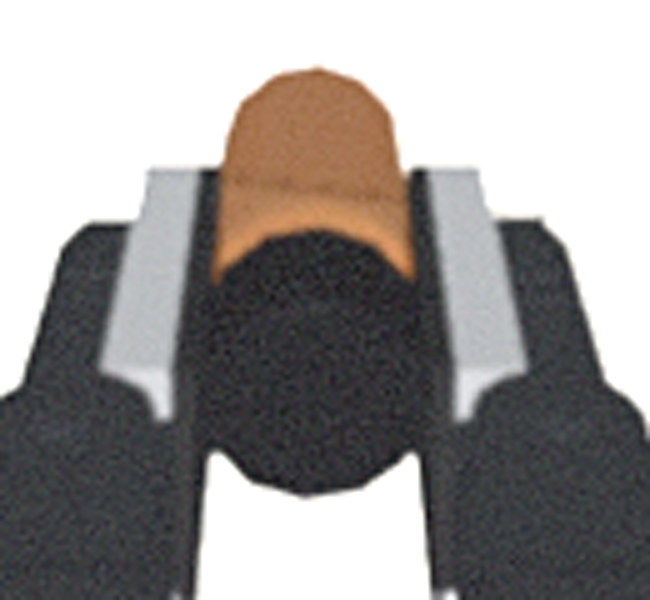

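Run:
```python
from h import *
import json
p=json.load(open("w3.json"));T=np.array([.5194,-.1305,.2500]);Rm=np.array([[0.0575,0.9983,-0.0023],[0.9983,-0.0575,0.0007],[0.0005,-0.0023,-1.0]])
P=lambda x,y,z:proj(p,T+Rm@[x,y,z]).round(1).tolist()
print("pad tips",[P(.011,s*w,z) for z in(0,-.003,-.006) for w in(.0095,.016) for s in(-1,1)])
print("pad tops",[P(.011,s*w,-.03) for w in(.0095,.016) for s in(-1,1)])
print("base front",P(.0095,0,.016),"cap bottom front",P(.0095,0,-.02),"cap top back",P(-.0095,0,-.032),P(-.0085,0,-.032))
```

```text
pad tips [[302.9, 287.7], [344.0, 287.7], [288.9, 287.7], [358.0, 287.8], [302.6, 290.5], [344.4, 290.6], [288.3, 290.5], [358.7, 290.6], [302.2, 293.5], [344.8, 293.5], [287.6, 293.4], [359.3, 293.5]]
pad tops [[298.6, 321.7], [348.8, 321.7], [281.5, 321.7], [365.9, 321.8]]
base front [323.3, 276.9] cap bottom front [323.6, 312.1] cap top back [323.6, 370.5] [323.6, 368.4]
```

The crop shows the vial held slightly forward of the pad centre (about +3 mm tool x). I'll check that directly at the well.

To row units: 0.2 m is 0.2667, 0.15 m is 0.2, -0.0575 rad is -0.0144.

```bash
python3 jog.py '[[0.096, -0.0507, 0.16, 0, 0, -0.0144, 0], [0.096, -0.0507, 0.2, 0, 0, -0.0144, 0], [0.096, -0.0507, 0.2667, 0, 0, -0.0144, 0], [0.096, -0.0507, 0.2667, 0, 0, -0.0144, 0], [0.096, -0.0507, 0.2667, 0, 0, -0.0144, 0]]'
python3 - <<'E'
from h import *
o=status.get_obs();p=eyes.camera_params("wrist");im=eyes.camera("wrist");s=eyes.camera("side")
cv2.imwrite("pics/w4.png",im)
print(o["eef_pos"],rot(o).as_matrix().round(3).tolist())
T=o["eef_pos"];print("base",proj(p,T-[0,0,.016]),"well",proj(p,[.4852,-.0541,.017]))
c=cv2.convertScaleAbs(im[140:380,200:460],alpha=1.8,beta=20);c=cv2.resize(c,(520,480))
q=cv2.resize(s[225:315,250:360],(550//2,450//2),interpolation=cv2.INTER_CUBIC)
out=np.zeros((480,800,3),np.uint8);out[:,:520]=c;out[:225,520:795]=q;cv2.imwrite("pics/c4.png",out)
E
```

```text
time_s: 4.38
eef_pos: [0.4831, -0.0552, 0.0481]
eef_rot: [-0.004, 0.707, 0.707, -0.002]
wrist_force: [-0.1, -1.1, 0.5]
opening: 0.2
grasp_force: 58.7
[ 0.48310342 -0.0552139   0.04805845] [[-0.0, 1.0, -0.008], [1.0, 0.0, 0.003], [0.003, -0.008, -1.0]]
base [323.73582349 294.04991916] well [327.60610862 280.27266738]
```

View pics/c4.png

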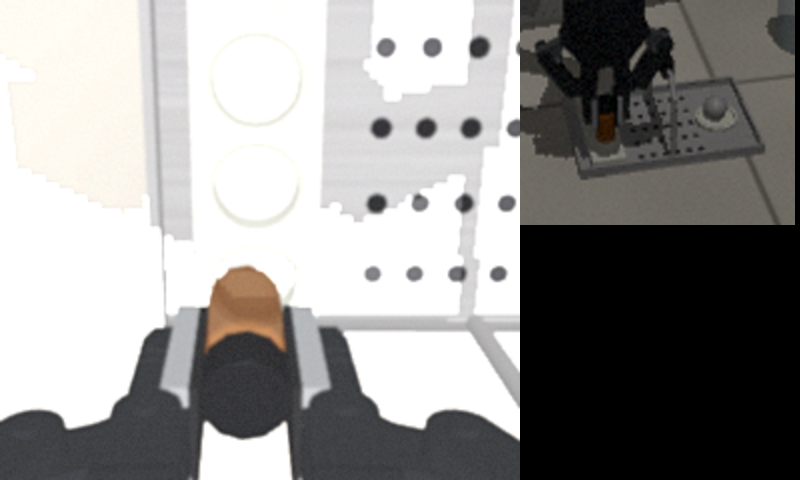

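To row units: 0.005 m is 0.0067.

```bash
python3 jog.py '[[0, 0, 0.0067, 0, 0, 0, 0], [0, 0, 0.0067, 0, 0, 0, 0]]'; python3 -c "
from h import *
o=status.get_obs();print(o['eef_pos'],rot(o).as_matrix().round(4).tolist())"
```

```text
time_s: 4.72
eef_pos: [0.4875, -0.0563, 0.0472]
eef_rot: [0.001, 0.707, 0.707, 0.0]
wrist_force: [-0.6, 0.1, 0.3]
opening: 0.205
grasp_force: 58.7
[ 0.48752252 -0.0562883   0.04719477] [[-0.001, 1.0, 0.0017], [1.0, 0.001, -0.0006], [-0.0007, 0.0017, -1.0]]
```

```bash
python3 jog.py '[[0, 0, 0, 0, 0, 0, 0], [0, 0, 0, 0, 0, 0, 0], [0, 0, 0, 0, 0, 0, 0], [0, 0, 0, 0, 0, 0, 0]]'; python3 -c "
from h import *
o=status.get_obs();print(o['eef_pos'],rot(o).as_matrix().round(4).tolist(),o['dq'])"
```

```text
time_s: 5.22
eef_pos: [0.4868, -0.0556, 0.0463]
eef_rot: [0.0, 0.707, 0.708, 0.0]
wrist_force: [-0.0, -0.3, -0.9]
opening: 0.199
grasp_force: 58.7
[ 0.48679805 -0.05562695  0.04632825] [[-0.0016, 1.0, 0.0001], [1.0, 0.0016, 0.0], [0.0, 0.0001, -1.0]] [-0.00136986  0.0020156   0.00175086 -0.00087513  0.0013982   0.00144162]
```

To row units: 0.0225 m is 0.03, -0.0015 m is -0.002.

```bash
python3 jog.py '[[0, -0.002, 0, 0, 0, 0, 0], [0, -0.002, 0.008, 0, 0, 0, 0], [0, -0.002, 0.016, 0, 0, 0, 0], [0, -0.002, 0.024, 0, 0, 0, 0], [0, -0.002, 0.03, 0, 0, 0, 0], [0, -0.002, 0.03, 0, 0, 0, 0], [0, -0.002, 0.03, 0, 0, 0, 0]]'
python3 - <<'E'
from h import *
o=status.get_obs();print(o["eef_pos"])
im=eyes.camera("wrist");s=eyes.camera("side")
c=cv2.resize(im[160:380,200:460],(520,440))
q=cv2.resize(s[225:315,250:360],(275,225),interpolation=cv2.INTER_CUBIC)
out=np.zeros((440,800,3),np.uint8);out[:,:520]=c;out[:225,520:795]=q;cv2.imwrite("pics/c5.png",out)
E
```

```text
time_s: 6.1
eef_pos: [0.4855, -0.0558, 0.0265]
eef_rot: [-0.0, 0.706, 0.708, -0.0]
wrist_force: [-13.7, 3.3, 36.1]
opening: 0.202
grasp_force: 62.7
[ 0.48546195 -0.05577425  0.02649241]
```

To row units: -0.004 m is -0.0053, -0.003 m is -0.004.

```bash
python3 jog.py '[[0, 0, -0.0053, 0, 0, 0, 0], [0.0004, -0.002, -0.004, 0, 0, 0, 0], [0.0004, -0.002, -0.004, 0, 0, 0, 0], [0.0004, -0.002, 0, 0, 0, 0, 0], [0.0004, -0.002, 0, 0, 0, 0, 0], [0.0004, -0.002, 0, 0, 0, 0, 0]]'; python3 -c "
from h import *
o=status.get_obs();print(o['eef_pos'],o['torque'])"
```

```text
time_s: 6.95
eef_pos: [0.4847, -0.0559, 0.0265]
eef_rot: [0.0, 0.706, 0.708, -0.0]
wrist_force: [-9.6, 1.0, 33.8]
opening: 0.204
grasp_force: 62.7
[ 0.48470609 -0.0559094   0.02651075] [0.22801053 1.80963515 0.01460072]
```

View pics/c5.png

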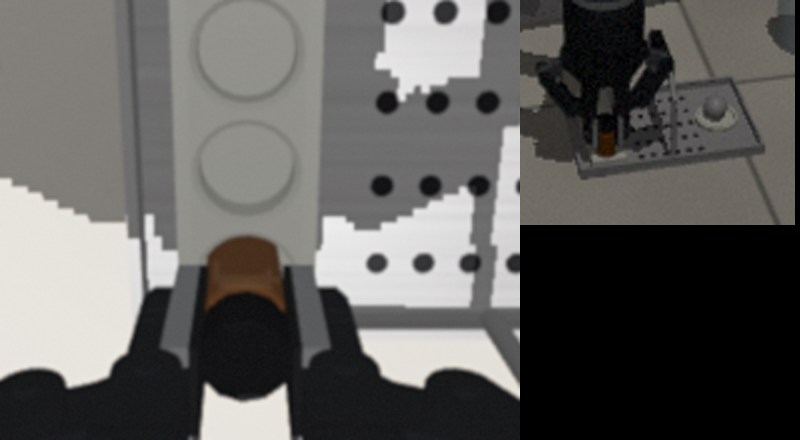

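To row units: -0.005 m is -0.0067, -0.002 m is -0.0027.

```bash
python3 jog.py '[[0, 0, -0.0067, 0, 0, 0, 0], [-0.0033, 0, -0.0067, 0, 0, 0, 0], [-0.0033, 0, -0.0067, 0, 0, 0, 0], [-0.0033, 0, -0.0027, 0, 0, 0, 0], [-0.0033, 0, 0, 0, 0, 0, 0], [-0.0033, 0, 0, 0, 0, 0, 0], [-0.0033, 0, 0, 0, 0, 0, 0]]'; python3 -c "
from h import *
o=status.get_obs();print(o['eef_pos'],o['torque'])"
```

```text
time_s: 7.82
eef_pos: [0.484, -0.058, 0.0265]
eef_rot: [-0.0, 0.706, 0.708, -0.0]
wrist_force: [-12.4, 3.4, 38.7]
opening: 0.205
grasp_force: 63.5
[ 0.48396225 -0.0579543   0.02647217] [0.71202348 2.40116208 0.02214838]
```

To row units: -0.1 m is -0.1333, -0.06 m is -0.08.

```bash
python3 jog.py '[[0.0027, 0, -0.0027, 0, 0, 0, 0], [0.0027, 0, -0.0027, 0, 0, 0, 0], [0.0027, 0, -0.0027, 0, 0, 0, 0.45], [0.0027, 0, -0.0027, 0, 0, 0, 0.45], [0.0027, 0, -0.0027, 0, 0, 0, 0.45], [0.0027, 0, -0.08, 0, 0, 0, 0.45], [0.0027, 0, -0.1333, 0, 0, 0, 0.45], [0.0027, 0, -0.1333, 0, 0, 0, 0.45], [0.0027, 0, -0.1333, 0, 0, 0, 0.45]]'
python3 - <<'E'
from h import *
o=status.get_obs();p=eyes.camera_params("wrist");print(o["eef_pos"],rot(o).as_matrix().round(3).tolist())
im=eyes.camera("wrist");cv2.imwrite("pics/w6.png",im)
for z in(.055,.051+.012,.007): print(z,proj(p,[.4852,-.0541,z]))
hsv=cv2.cvtColor(im,cv2.COLOR_BGR2HSV);am=(hsv[...,1]>110)&(hsv[...,0]<25)&(hsv[...,2]>40)
for c,s in blobs(am,60,5000): print("am",c.round(1),s)
dk=(hsv[...,2]<60)
for c,s in blobs(dk,300,5000): print("dk",c.round(1),s)
E
```

```text
time_s: 8.95
eef_pos: [0.4832, -0.0557, 0.123]
eef_rot: [-0.0, 0.707, 0.708, -0.0]
wrist_force: [-0.3, -0.5, 0.1]
opening: 0.45
grasp_force: 0.0
[ 0.48316339 -0.05565194  0.12302319] [[-0.002, 1.0, -0.001], [1.0, 0.002, 0.0], [0.0, -0.001, -1.0]]
0.055 [326.44967956 256.77881913]
0.063 [326.57816604 261.05787132]
0.007 [325.83087977 236.17060599]
am [323.  235.2] [312 228  23  18 241]
dk [455.  205.2] [ 428  146   53  124 4258]
```

Run:
```python
from h import *
p=eyes.camera_params("wrist");im=cv2.imread("pics/w6.png")
disc(im,(325,257),15,.055,p)
c=cv2.convertScaleAbs(im[150:350,200:500],alpha=1.5,beta=10);cv2.imwrite("pics/c6.png",cv2.resize(c,(600,400)))
```

```text
[324.9 241.1] r 15.21129 [ 0.4836 -0.0429  0.055 ]
[323.8 256.1] r 13.5317955 [ 0.4829 -0.0532  0.055 ]
```

View pics/c6.png

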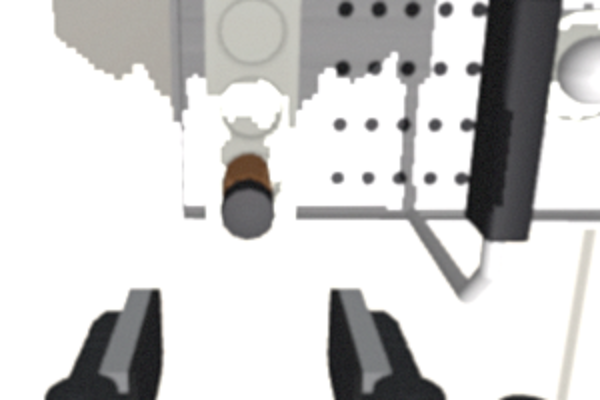

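Well 0's vial stands upright and seated: its cap is at about (324,256), where a fully home vial should appear. Next is vial B.

```bash
cat > m.py <<'E'
from h import *
import sys
X=list(map(float,sys.argv[1:4]));p=eyes.camera_params("wrist");im=eyes.camera("wrist");o=status.get_obs()
print(o["eef_pos"].round(4) if hasattr(o["eef_pos"],"round") else o["eef_pos"],rot(o).as_matrix()[:,1].round(4));u=proj(p,X);V=np.array(p["view"]);r=9.5e-3*339/-(V@[*X,1])[2];print(u,r)
disc(im,u,r,X[2],p);cv2.imwrite(sys.argv[4],im)
E
python3 jog.py '[[-0.08, 0.0107, 0, 0, 0, 0, 0.6], [-0.3067, 0.0413, 0, 0, 0, 0, 0.6], [-0.3067, 0.0413, 0, 0, 0, 0, 0.6], [-0.3067, 0.0413, 0, 0, 0, 0, 0.6], [-0.3067, 0.0413, 0, 0, 0, 0, 0.6], [-0.3067, 0.0413, 0, 0, 0, 0, 0.6], [-0.3067, 0.0413, 0, 0, 0, 0, 0.6]]'; python3 m.py .515 -.286 .051 pics/b.png
```

```text
time_s: 9.88
eef_pos: [0.5146, -0.2841, 0.1228]
eef_rot: [-0.001, 0.706, 0.708, 0.0]
wrist_force: [1.3, 1.4, 0.0]
opening: 0.598
grasp_force: 0.0
[ 0.5149 -0.2843  0.1233] [ 1.e+00  3.e-03 -9.e-04]
[323.91043202 259.71928614] 14.0492836482737
[322.1 260. ] r 12.886689 [ 0.5138 -0.2862  0.051 ]
```

To row units: 0.105 m is 0.14, -0.0005 m is -0.0007.

```bash
python3 jog.py '[[0, -0.0007, 0.08, 0, 0, 0, 0.6], [0, -0.0007, 0.14, 0, 0, 0, 0.6], [0, -0.0007, 0.14, 0, 0, 0, 0.6], [0, -0.0007, 0.14, 0, 0, 0, 0.6], [0, -0.0007, 0.14, 0, 0, 0, 0], [0, -0.0007, 0.14, 0, 0, 0, 0], [0, -0.0007, 0.14, 0, 0, 0, 0]]'; python3 jog.py '[[0, 0, -0.08, 0, 0, 0, 0], [0, 0, -0.1333, 0, 0, 0, 0], [0.1333, -0.0133, -0.1333, 0, 0, 0, 0], [0.344, -0.0393, -0.1333, 0, 0, 0, 0], [0.344, -0.0393, -0.1333, 0, 0, 0, 0], [0.344, -0.0393, -0.1333, 0, 0, 0, 0], [0.344, -0.0393, -0.1333, 0, 0, 0, 0], [0.344, -0.0393, -0.1333, 0, 0, 0, 0], [0.344, -0.0393, -0.1333, 0, 0, 0, 0], [0.344, -0.0393, -0.1333, 0, 0, 0, 0]]'
```

```text
time_s: 10.8
eef_pos: [0.5159, -0.2868, 0.0211]
eef_rot: [0.002, 0.707, 0.708, 0.0]
wrist_force: [-0.4, 1.1, 6.8]
opening: 0.203
grasp_force: 58.4
time_s: 12.05
eef_pos: [0.4851, -0.0293, 0.1189]
eef_rot: [0.0, 0.707, 0.707, -0.0]
wrist_force: [-0.9, -0.1, -0.1]
opening: 0.199
grasp_force: 58.6
```

The manual's scale: shifts go in shares of 0.75 m and turns go in shares of 4 rad. Converting my numbers, 0.0935 m is 0.1247, 0.0018 m is 0.0024.

```bash
python3 jog.py '[[0.0024, -0.0007, 0.0667, 0, 0, 0, 0], [0.0024, -0.0007, 0.0987, 0, 0, 0, 0], [0.0024, -0.0007, 0.0987, 0, 0, 0, 0], [0.0024, -0.0007, 0.1067, 0, 0, 0, 0], [0.0024, -0.0007, 0.1133, 0, 0, 0, 0], [0.0024, -0.0007, 0.12, 0, 0, 0, 0], [0.0024, -0.0007, 0.1247, 0, 0, 0, 0], [0.0024, -0.0007, 0.1247, 0, 0, 0, 0], [0.0024, -0.0007, 0.1247, 0, 0, 0, 0]]'
```

```text
time_s: 13.18
eef_pos: [0.4842, -0.026, 0.0253]
eef_rot: [-0.0, 0.707, 0.708, -0.0]
wrist_force: [-0.0, -0.8, -0.0]
opening: 0.204
grasp_force: 58.7
```

To row units: -0.1 m is -0.1333, -0.05 m is -0.0667.

```bash
python3 jog.py '[[0, 0, 0, 0, 0, 0, 0.45], [0, 0, 0, 0, 0, 0, 0.45], [0, 0, 0, 0, 0, 0, 0.45], [0, 0, -0.0667, 0, 0, 0, 0.45], [0, 0, -0.1333, 0, 0, 0, 0.45], [0, 0, -0.1333, 0, 0, 0, 0.45], [0, 0, -0.1333, 0, 0, 0, 0.45], [0, 0, -0.1333, 0, 0, 0, 0.45]]';  python3 m.py .485 -.0258 .055 pics/p1.png
```

```text
time_s: 14.18
eef_pos: [0.4831, -0.0258, 0.1238]
eef_rot: [-0.001, 0.707, 0.708, -0.001]
wrist_force: [-0.7, 0.2, 0.2]
opening: 0.448
grasp_force: 0.0
[ 0.4831 -0.0258  0.1238] [ 1.      0.0014 -0.0028]
[326.40231845 258.73102576] 14.27006098652765
[325.9 244. ] r 15.501476 [ 0.4846 -0.0155  0.055 ]
[325.1 259. ] r 13.689735 [ 0.4842 -0.026   0.055 ]
[324.4 292. ] r 13.015892 [ 0.4838 -0.0501  0.055 ]
```

To row units: -0.355 m is -0.4733, 0.0145 m is 0.0193.

```bash
python3 jog.py '[[-0.08, 0.0033, 0, 0, 0, 0, 0.6], [-0.4733, 0.0193, 0, 0, 0, 0, 0.6], [-0.4733, 0.0193, 0, 0, 0, 0, 0.6], [-0.4733, 0.0193, 0, 0, 0, 0, 0.6], [-0.4733, 0.0193, 0, 0, 0, 0, 0.6], [-0.4733, 0.0193, 0, 0, 0, 0, 0.6], [-0.4733, 0.0193, 0, 0, 0, 0, 0.6], [-0.4733, 0.0193, 0, 0, 0, 0, 0.6], [-0.4733, 0.0193, 0, 0, 0, 0, 0.6]]'; python3 m.py .4985 -.381 .051 pics/d.png
```

```text
time_s: 15.35
eef_pos: [0.4992, -0.3794, 0.1246]
eef_rot: [-0.001, 0.706, 0.708, 0.0]
wrist_force: [-0.5, -1.1, 0.2]
opening: 0.599
grasp_force: 0.0
[ 0.4994 -0.3795  0.1249] [ 1.0e+00  3.1e-03 -6.0e-04]
[322.33647602 258.42651553] 13.954120771936482
[322.2 259.8] r 13.650547 [ 0.4984 -0.382   0.051 ]
```

To row units: 0.1055 m is 0.1407, -0.001 m is -0.0013.

```bash
python3 jog.py '[[-0.0013, -0.0011, 0.08, 0, 0, 0, 0.6], [-0.0013, -0.0011, 0.1407, 0, 0, 0, 0.6], [-0.0013, -0.0011, 0.1407, 0, 0, 0, 0.6], [-0.0013, -0.0011, 0.1407, 0, 0, 0, 0.6], [-0.0013, -0.0011, 0.1407, 0, 0, 0, 0], [-0.0013, -0.0011, 0.1407, 0, 0, 0, 0], [-0.0013, -0.0011, 0.1407, 0, 0, 0, 0]]'; python3 jog.py '[[0, 0, -0.08, 0, 0, 0, 0], [0, 0, -0.1333, 0, 0, 0, 0], [0.5453, -0.018, -0.1333, 0, 0, 0, 0], [0.5453, -0.018, -0.1333, 0, 0, 0, 0], [0.5453, -0.018, -0.1333, 0, 0, 0, 0], [0.5453, -0.018, -0.1333, 0, 0, 0, 0], [0.5453, -0.018, -0.1333, 0, 0, 0, 0], [0.5453, -0.018, -0.1333, 0, 0, 0, 0], [0.5453, -0.018, -0.1333, 0, 0, 0, 0], [0.5453, -0.018, -0.1333, 0, 0, 0, 0]]';python3 jog.py '[[0, 0, 0, 0, 0, 0, 0], [0, 0, 0, 0, 0, 0, 0], [0, 0, 0, 0, 0, 0, 0]]'
```

```text
time_s: 16.27
eef_pos: [0.4996, -0.3832, 0.0223]
eef_rot: [0.002, 0.707, 0.708, -0.0]
wrist_force: [-0.6, 0.8, 6.7]
opening: 0.205
grasp_force: 58.4
time_s: 17.52
eef_pos: [0.4843, 0.0291, 0.1207]
eef_rot: [0.001, 0.705, 0.709, 0.001]
wrist_force: [0.7, -0.7, -0.2]
opening: 0.2
grasp_force: 58.5
time_s: 17.9
eef_pos: [0.4845, 0.0259, 0.1199]
eef_rot: [0.0, 0.707, 0.707, 0.0]
wrist_force: [0.3, -0.1, 0.0]
opening: 0.201
grasp_force: 58.5
```

To row units: 0.0935 m is 0.1247, 0.09 m is 0.12.

```bash
python3 jog.py '[[0.0045, 0, 0.0667, 0, 0, 0, 0], [0.0045, 0, 0.0987, 0, 0, 0, 0], [0.0045, 0, 0.0987, 0, 0, 0, 0], [0.0045, 0, 0.1067, 0, 0, 0, 0], [0.0045, 0, 0.1133, 0, 0, 0, 0], [0.0045, 0, 0.12, 0, 0, 0, 0], [0.0045, 0, 0.1247, 0, 0, 0, 0], [0.0045, 0, 0.1247, 0, 0, 0, 0], [0.0045, 0, 0.1247, 0, 0, 0, 0]]'
```

```text
time_s: 19.02
eef_pos: [0.4844, 0.0303, 0.0263]
eef_rot: [0.0, 0.707, 0.708, 0.0]
wrist_force: [1.1, -0.1, -0.8]
opening: 0.206
grasp_force: 58.7
```

To row units: -0.13 m is -0.1733, -0.1 m is -0.1333.

```bash
python3 jog.py '[[0, 0, 0, 0, 0, 0, 0.45], [0, 0, 0, 0, 0, 0, 0.45], [0, 0, 0, 0, 0, 0, 0.45], [0, 0, -0.0667, 0, 0, 0, 0.45], [0, 0, -0.1333, 0, 0, 0, 0.45], [-0.016, 0, -0.1733, 0, 0, 0, 0.45], [-0.0693, 0, -0.1733, 0, 0, 0, 0.45], [-0.096, 0, -0.1733, 0, 0, 0, 0.6], [-0.096, 0, -0.1733, 0, 0, 0, 0.6], [-0.096, 0, -0.1733, 0, 0, 0, 0.6]]';  python3 m.py .485 .0297 .055 pics/p2.png
python3 - <<'E'
from h import *
p=eyes.camera_params("wrist");im=cv2.imread("pics/p2.png")
V=np.array(p["view"])
for X in([.485,.0297,.055],[.485,-.026,.055],[.485,-.054,.055]): print("exp",proj(p,X));disc(im,proj(p,X),9.5e-3*339/-(V@[*X,1])[2],.055,p)
# grip top: dark elongated blob; ball/seat
u=proj(p,[.55,-.0125,.105]);print("grip exp",u)
g=cv2.cvtColor(im,cv2.COLOR_BGR2GRAY);x,y=map(int,u)
m=np.zeros_like(g);m[max(0,y-130):y+130,x-45:x+45]=g[max(0,y-130):y+130,x-45:x+45]<70
for c,s in blobs(m,500,20000):
    print(c,s)
n,l,s,c=cv2.connectedComponentsWithStats(m);i=1+np.argmax(s[1:,4]);cs,_=cv2.findContours((l==i).astype(np.uint8),0,2)
b=cv2.boxPoints(cv2.minAreaRect(cs[0]));print([cast(p,q,.105)[:2].round(4).tolist() for q in b])
E
```

```text
time_s: 20.27
eef_pos: [0.4842, -0.0412, 0.1561]
eef_rot: [-0.0, 0.707, 0.708, 0.0]
wrist_force: [0.1, 0.0, -0.3]
opening: 0.593
grasp_force: 0.0
[ 0.4842 -0.041   0.1561] [ 1.e+00  2.e-03 -4.e-04]
[324.62754385 146.16527837] 13.716777812682796
[322.4 146.2] r 12.878863 [0.4834 0.0296 0.055 ]
exp [324.68152644 146.49216511]
[322.4 146.2] r 12.878863 [0.4834 0.0299 0.055 ]
exp [324.3201158  224.53822703]
[323.1 215.2] r 14.066233 [ 0.4841 -0.019   0.055 ]
exp [324.15629607 259.91484382]
[322.  258.5] r 12.674991 [ 0.4833 -0.0528  0.055 ]
grip exp [435.06197195 223.95676977]
[430.76983829 218.93907484] [ 411  168   39  104 2659]
[410.79793637 335.94239037] [ 390  308   54   45 1163]
[[0.5375, -0.0416], [0.5389, 0.0204], [0.5557, 0.0186], [0.556, -0.0438]]
```

To row units: -0.22 m is -0.2933, 0.171 m is 0.228.

```bash
python3 jog.py '[[0.0667, 0.0133, -0.0827, 0, 0, 0, 0.6], [0.228, 0.04, -0.2933, 0, 0, 0, 0.6], [0.228, 0.04, -0.2933, 0, 0, 0, 0.6], [0.228, 0.04, -0.2933, 0, 0, 0, 0.6], [0.228, 0.04, -0.2933, 0, 0, 0, 0.6], [0.228, 0.04, -0.2933, 0, 0, 0, 0.6], [0.228, 0.04, -0.2933, 0, 0, 0, 0.6], [0.228, 0.04, -0.2933, 0, 0, 0, 0.6]]'
python3 - <<'E'
from h import *
import json
p=eyes.camera_params("wrist");im=eyes.camera("wrist");cv2.imwrite("pics/bath.png",im);print(status.get_obs()["eef_pos"])
json.dump({k:np.array(v).tolist() for k,v in p.items()},open("bath.json","w"))
E
```

```text
time_s: 21.32
eef_pos: [0.5135, 0.1286, 0.3743]
eef_rot: [-0.001, 0.707, 0.707, -0.001]
wrist_force: [-0.3, -0.2, -0.1]
opening: 0.601
grasp_force: 0.0
[0.5136081  0.12860071 0.3746022 ]
```

View pics/bath.png

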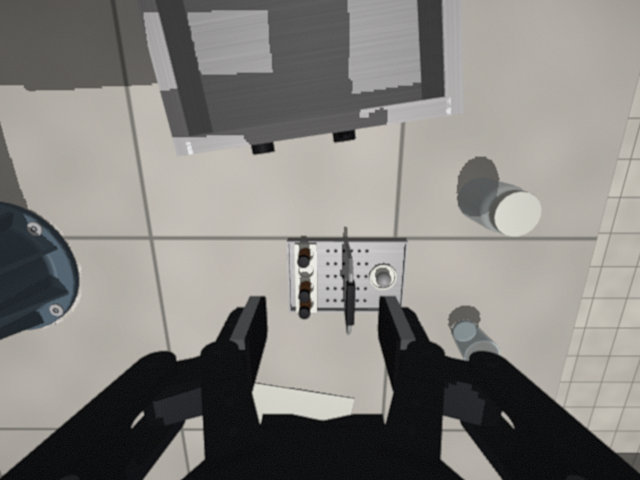

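Bath view: the front rim runs from about (178,152) to (457,113), rotated by about 8° relative to the tray. The far rim is cut off. The tray holds three vials and the ball is seated at (383,277).

```bash
python3 - <<'E'
from h import *
import json
p=json.load(open("bath.json"));im=cv2.imread("pics/bath.png")
for u in[(178,153),(459,114),(146,0),(462,0)]: print(u,cast(p,u,.18).round(4))
g=cv2.cvtColor(im,cv2.COLOR_BGR2GRAY)
ls=cv2.createLineSegmentDetector().detect(g)[0][:,0]
for l in sorted(ls,key=lambda l:-np.hypot(l[2]-l[0],l[3]-l[1])):
    if max(l[1],l[3])<165 and 135<min(l[0],l[2]) and max(l[0],l[2])<475 and np.hypot(l[2]-l[0],l[3]-l[1])>40:
        a,b=cast(p,l[:2],.18),cast(p,l[2:],.18);print(l.round(0),a[:2].round(4),b[:2].round(4),np.degrees(np.arctan2(b[1]-a[1],b[0]-a[0])).round(1))
E
python3 jog.py '[[0.08, -0.0133, 0, 0, 0, 0, 0.6], [0.16, -0.0267, -0.04, 0, 0, 0, 0.6], [0.16, -0.0267, -0.04, 0, 0, 0, 0.6], [0.16, -0.0267, -0.04, 0, 0, 0, 0.6], [0.16, -0.0267, -0.04, 0, 0, 0, 0.6], [0.16, -0.0267, -0.04, 0, 0, 0, 0.6]]'
python3 - <<'E'
from h import *
p=eyes.camera_params("wrist");im=eyes.camera("wrist");cv2.imwrite("pics/bath2.png",im);print(status.get_obs()["eef_pos"])
g=cv2.cvtColor(im,cv2.COLOR_BGR2GRAY)
ls=cv2.createLineSegmentDetector().detect(g)[0][:,0]
for l in sorted(ls,key=lambda l:-np.hypot(l[2]-l[0],l[3]-l[1])):
    a,b=cast(p,l[:2],.18),cast(p,l[2:],.18)
    if np.hypot(*(b-a)[:2])>.06 and all(.32<q[0]<.67 and .15<q[1]<.42 for q in(a,b)):
        print(l.round(0),a[:2].round(4),b[:2].round(4),np.degrees(np.arctan2(b[1]-a[1],b[0]-a[0])).round(1))
E
```

```text
(178, 153) [0.3731 0.1901 0.18  ]
(459, 114) [0.6389 0.2254 0.18  ]
(146, 0) [0.3621 0.3158 0.18  ]
(462, 0) [0.6302 0.3157 0.18  ]
[441.   1. 444.  96.] [0.6128 0.3153] [0.6235 0.2411] -81.8
[177.  87. 155.   0.] [0.3795 0.248 ] [0.3698 0.3154] 98.2
[444.  96. 361. 109.] [0.6234 0.2406] [0.5475 0.2299] -172.0
[421.  82. 417.   1.] [0.601  0.2525] [0.5917 0.3154] 98.4
[142.  13. 156.  81.] [0.3567 0.3061] [0.3608 0.253 ] -85.6
[242. 134. 173. 137.] [0.4359 0.2075] [0.3703 0.2049] -177.7
[349.  13. 348.  77.] [0.5349 0.3062] [0.5351 0.2566] -89.8
[330. 132. 274. 141.] [0.519 0.209] [0.4664 0.2014] -171.8
[267.  10. 212.  10.] [0.4645 0.3087] [0.4174 0.3087] 180.0
[201.  79. 212. 130.] [0.4018 0.2547] [0.4081 0.2115] -81.8
[172. 137. 159.  90.] [0.369  0.2051] [0.3631 0.2454] 98.3
[189.  26. 199.  69.] [0.3965 0.2966] [0.4009 0.2627] -82.4
[188. 133. 177.  90.] [0.3851 0.208 ] [0.3797 0.2453] 98.2
[269.  52. 267.  11.] [0.4651 0.2766] [0.4645 0.3079] 91.1
time_s: 22.12
eef_pos: [0.4942, 0.2481, 0.4055]
eef_rot: [-0.0, 0.707, 0.707, -0.001]
wrist_force: [0.5, -0.6, -0.3]
opening: 0.596

[... 243 characters left out ...]
98. 118.] [0.3857 0.206 ] [0.366  0.3426] 98.2
[413.  88. 285. 108.] [0.5837 0.3703] [0.456  0.3517] -171.7
[404.  54. 286.  54.] [0.5725 0.4005] [0.4577 0.4004] -180.0
[273. 253. 377. 239.] [0.4366 0.1967] [0.5552 0.2133] 8.0
[420. 186. 415.  87.] [0.599  0.2739] [0.5849 0.3715] 98.3
[268.  86. 177. 100.] [0.4397 0.3725] [0.3472 0.3591] -171.8
[276. 223. 349. 213.] [0.441 0.232] [0.5232 0.244 ] 8.4
[363.  90. 433.  79.] [0.5333 0.369 ] [0.6027 0.3791] 8.3
[147.  56. 157. 122.] [0.3236 0.3993] [0.3236 0.3388] -89.9
[281.  54. 214.  54.] [0.4529 0.4004] [0.3888 0.4005] 179.9
[213.  49. 279.  49.] [0.388  0.4046] [0.4519 0.4046] -0.0
[284. 109. 219. 119.] [0.4549 0.3516] [0.3883 0.3418] -171.7
```

To row units: 0.265 m is 0.3533, -0.26 m is -0.3467.

```bash
python3 jog.py '[[-0.08, 0.0173, 0.0267, 0, 0, 0, 0.6], [-0.3467, 0.0747, 0.2133, 0, 0, 0, 0.6], [-0.3467, 0.0747, 0.2133, 0, 0, 0, 0.6], [-0.3467, 0.0747, 0.2133, 0, 0, 0, 0.6], [-0.3467, 0.0747, 0.2133, 0, 0, 0, 0.6], [-0.3467, 0.0747, 0.2133, 0, 0, 0, 0.6], [-0.3467, 0.0747, 0.3533, 0, 0, 0, 0.6], [-0.3467, 0.0747, 0.3533, 0, 0, 0, 0.6], [-0.3467, 0.0747, 0.3533, 0, 0, 0, 0.6], [-0.3467, 0.0747, 0.3533, 0, 0, 0, 0.6]]'
python3 - <<'E'
from h import *
o=status.get_obs();p=eyes.camera_params("wrist");im=eyes.camera("wrist");cv2.imwrite("pics/g.png",im);print(o["eef_pos"],rot(o).as_matrix().round(4).tolist())
print(status.get_obs()["eef_pos"])
u=proj(p,[.55,-.0115,.105]);print(u);g=cv2.cvtColor(im,cv2.COLOR_BGR2GRAY);x,y=map(int,u);m=np.zeros_like(g)
m[y-170:y+170,x-60:x+60]=g[y-170:y+170,x-60:x+60]<75
for c,s in blobs(m,300,30000): print(c,s)
n,l,s,c=cv2.connectedComponentsWithStats(m);i=l[y,x]
if i:
    cs,_=cv2.findContours((l==i).astype(np.uint8),0,2);b=cv2.boxPoints(cv2.minAreaRect(cs[0]));print(b,[cast(p,q,.105)[:2].round(4).tolist() for q in b])
E
```

```text
time_s: 23.42
eef_pos: [0.5518, -0.0105, 0.1436]
eef_rot: [0.001, 0.706, 0.708, 0.001]
wrist_force: [0.7, 0.1, 0.7]
opening: 0.603
grasp_force: 0.0
[ 0.55180734 -0.01052237  0.14358105] [[-0.0019, 1.0, 0.003], [1.0, 0.0019, -0.0006], [-0.0006, 0.003, -1.0]]
[ 0.55230634 -0.01068952  0.1441685 ]
[320.05269692 278.10881762]
[318.5740458  156.52671756] [260 154 120   6 655]
[320.66333938 276.63339383] [ 268  221  112  106 2204]
[262.54178674 324.1037464 ] [260 297   7  63 347]
[319.75079114 431.61260549] [ 260  414  120   34 3792]
[[265.80524 295.63437]
 [315.46564 215.82306]
 [398.5771  267.53683]
 [348.9167  347.34814]] [[0.5179, -0.0228], [0.5475, 0.0255], [0.5952, -0.0048], [0.568, -0.0584]]
```

To row units: 0.068 m is 0.0907, -0.002 m is -0.0027.

```bash
python3 jog.py '[[-0.002, -0.0027, 0, 0, 0, 0, 0.5], [-0.002, -0.0027, 0.0533, 0, 0, 0, 0.4], [-0.002, -0.0027, 0.0907, 0, 0, 0, 0.35], [-0.002, -0.0027, 0.0907, 0, 0, 0, 0.3], [-0.002, -0.0027, 0.0907, 0, 0, 0, 0.3], [-0.002, -0.0027, 0.0907, 0, 0, 0, 0.3]]'; python3 jog.py '[[0, 0, 0, 0, 0, 0, 0.2], [0, 0, 0, 0, 0, 0, 0.16], [0, 0, 0, 0, 0, 0, 0], [0, 0, 0, 0, 0, 0, 0], [0, 0, 0, 0, 0, 0, 0], [0, 0, 0, 0, 0, 0, 0]]'; python3 -c "
from h import *
o=status.get_obs();print(o['eef_pos'],o['torque'],rot(o).as_matrix().round(4).tolist())"
```

```text
time_s: 24.22
eef_pos: [0.5498, -0.0124, 0.0752]
eef_rot: [0.001, 0.707, 0.708, 0.001]
wrist_force: [-0.9, 0.6, 0.3]
opening: 0.302
grasp_force: 0.0
time_s: 24.98
eef_pos: [0.5498, -0.0123, 0.0745]
eef_rot: [0.001, 0.707, 0.708, 0.001]
wrist_force: [2.8, 1.7, 5.5]
opening: 0.129
grasp_force: 59.6
[ 0.54979441 -0.01228227  0.07449424] [ 0.12311171 -0.25354243 -0.01536977] [[-0.0014, 1.0, 0.0029], [1.0, 0.0014, -0.0005], [-0.0005, 0.0029, -1.0]]
```

To row units: -0.048 m is -0.064, -0.046 m is -0.0613.

```bash
python3 jog.py '[[0, 0, -0.0027, 0, 0, 0, 0], [0, 0, -0.008, 0, 0, 0, 0], [0, 0, -0.016, 0, 0, 0, 0], [0, 0, -0.0267, 0, 0, 0, 0], [0, 0, -0.0373, 0, 0, 0, 0], [0, 0, -0.048, 0, 0, 0, 0], [0, 0, -0.056, 0, 0, 0, 0], [0, 0, -0.0613, 0, 0, 0, 0], [0, 0, -0.064, 0, 0, 0, 0], [0, 0, -0.064, 0, 0, 0, 0]]'; python3 -c "
from h import *
o=status.get_obs();print(o['eef_pos'],o['torque'],rot(o).as_matrix().round(4).tolist())"
```

```text
time_s: 26.22
eef_pos: [0.5484, -0.0121, 0.1213]
eef_rot: [-0.0, 0.707, 0.708, -0.0]
wrist_force: [-0.2, -0.3, -5.8]
opening: 0.128
grasp_force: 58.4
[ 0.54837147 -0.0120725   0.1212879 ] [0.04097526 0.02997742 0.01275832] [[-0.0015, 1.0, -0.0], [1.0, 0.0015, 0.0], [0.0, -0.0, -1.0]]
```

To row units: -0.09 m is -0.12, -0.066 m is -0.088.

```bash
python3 jog.py '[[0, 0, -0.0053, 0, 0, 0, 0], [0, 0, -0.016, 0, 0, 0, 0], [0, 0, -0.032, 0, 0, 0, 0], [0, 0, -0.0507, 0, 0, 0, 0], [0, 0, -0.0693, 0, 0, 0, 0], [0, 0, -0.088, 0, 0, 0, 0], [0, 0, -0.104, 0, 0, 0, 0], [0, 0, -0.1147, 0, 0, 0, 0], [0, 0, -0.12, 0, 0, 0, 0]]'; python3 jog.py '[[0, 0, -0.0053, 0, 0, 0, 0], [0, 0, -0.016, 0, 0, 0, 0], [0, 0, -0.032, 0, 0, 0, 0], [0, 0, -0.0507, 0, 0, 0, 0], [0, 0, -0.072, 0, 0, 0, 0], [0, 0, -0.0933, 0, 0, 0, 0], [0, 0, -0.1093, 0, 0, 0, 0], [0, 0, -0.12, 0, 0, 0, 0], [0, 0, -0.1253, 0, 0, 0, 0], [0, 0, -0.1253, 0, 0, 0, 0]]'
python3 - <<'E'
from h import *
o=status.get_obs();p=eyes.camera_params("wrist");im=eyes.camera("wrist");cv2.imwrite("pics/l.png",im)
T=np.array(o["eef_pos"]);M=rot(o).as_matrix();print(T,M.round(4).tolist())
O=T+[0,0,-.0745]; V=np.array(p["view"])
Bw=O+[.06,0,.0185];u=proj(p,Bw);print("ball exp",u)
g=cv2.cvtColor(im,cv2.COLOR_BGR2GRAY);x,y=map(int,u);w=60
G=cv2.resize(g[max(0,y-w):y+w,x-w:x+w],None,fx=4,fy=4)
c=cv2.HoughCircles(G,cv2.HOUGH_GRADIENT_ALT,1.5,20,param1=60,param2=.6,minRadius=40,maxRadius=220)
if c is not None:
    for a in c[0]: print((x-w+a[0]/4).round(1),(max(0,y-w)+a[1]/4).round(1),"r",a[2]/4)
X=O+[.06,0,.009];print("seat exp",proj(p,X),.019*339/-(V@[*X,1])[2],"ball r",.0125*339/-(V@[*Bw,1])[2])
E
```

```text
time_s: 27.35
eef_pos: [0.5485, -0.0121, 0.2118]
eef_rot: [0.0, 0.707, 0.708, 0.0]
wrist_force: [-0.6, -0.6, -4.9]
opening: 0.132
grasp_force: 58.5
time_s: 28.6
eef_pos: [0.5484, -0.0121, 0.3052]
eef_rot: [-0.0, 0.707, 0.708, -0.0]
wrist_force: [-0.1, 0.0, -5.0]
opening: 0.131
grasp_force: 58.5
[ 0.54836529 -0.01206055  0.30521647] [[-0.0015, 1.0, -0.0002], [1.0, 0.0015, 0.0001], [0.0001, -0.0002, -1.0]]
ball exp [418.68745529 265.78867245]
417.2 266.1 r 30.734266
417.2 266.1 r 20.576635
417.2 266.1 r 14.816821
seat exp [414.77816698 260.46610845] 28.941197264763172 ball r 19.8467384117019
```

To row units: 0.132 m is 0.176, 0.114 m is 0.152, -0.063 rad is -0.0158.

```bash
python3 jog.py '[[0.004, -0.0007, 0, 0, 0, -0.0003, 0], [0.012, -0.002, 0, 0, 0, -0.001, 0], [0.024, -0.004, 0, 0, 0, -0.002, 0], [0.04, -0.0067, 0, 0, 0, -0.0035, 0], [0.06, -0.0107, 0, 0, 0, -0.0053, 0], [0.0813, -0.0147, 0, 0, 0, -0.0073, 0], [0.104, -0.0187, 0, 0, 0, -0.0093, 0], [0.128, -0.0227, 0, 0, 0, -0.0113, 0], [0.152, -0.0267, 0, 0, 0, -0.0135, 0], [0.176, -0.0307, 0, 0, 0, -0.0158, 0]]'; python3 jog.py '[[0.024, -0.004, 0, 0, 0, -0.002, 0], [0.048, -0.008, 0, 0, 0, -0.0043, 0], [0.072, -0.0133, 0, 0, 0, -0.0065, 0], [0.096, -0.0173, 0, 0, 0, -0.0088, 0], [0.12, -0.0227, 0, 0, 0, -0.011, 0], [0.1427, -0.0267, 0, 0, 0, -0.013, 0], [0.1627, -0.0293, 0, 0, 0, -0.0148, 0], [0.18, -0.0333, 0, 0, 0, -0.0163, 0], [0.1947, -0.036, 0, 0, 0, -0.0175, 0], [0.2053, -0.0373, 0, 0, 0, -0.0185, 0]]'; python3 -c "
from h import *
o=status.get_obs();togo(o,[.495,.2923,.3045]);M=rot(o).as_matrix();print(np.degrees(np.arctan2(M[1,1],M[0,1])))"
```

```text
time_s: 29.9
eef_pos: [0.5249, 0.1212, 0.3053]
eef_rot: [-0.0, 0.684, 0.73, 0.0]
wrist_force: [-0.4, 0.1, -4.9]
opening: 0.126
grasp_force: 58.5
time_s: 31.15
eef_pos: [0.4872, 0.2724, 0.3053]
eef_rot: [0.0, 0.656, 0.754, -0.0]
wrist_force: [0.8, -0.4, -5.8]
opening: 0.13
grasp_force: 58.5
tool shift [0.0187 0.0105 0.0008]
7.958742402794067
```

To row units: 0.018 m is 0.024, 0.0105 m is 0.014, -0.003 rad is -0.0008.

```bash
python3 jog.py '[[0.0067, 0.0027, 0, 0, 0, -0.0003, 0], [0.0133, 0.0067, 0, 0, 0, -0.0005, 0], [0.0187, 0.0107, 0, 0, 0, -0.0008, 0], [0.0227, 0.0133, 0, 0, 0, -0.001, 0], [0.024, 0.014, 0, 0, 0, -0.001, 0], [0.024, 0.014, 0, 0, 0, -0.001, 0], [0.024, 0.014, 0, 0, 0, -0.001, 0], [0.024, 0.014, 0, 0, 0, -0.001, 0]]'
cat > v.py <<'E'
from h import *
o=status.get_obs();p=eyes.camera_params("wrist");im=eyes.camera("wrist");cv2.imwrite("pics/e.png",im)
togo(o,[.495,.2923,.3045]);M=rot(o).as_matrix();print(M.round(4).tolist(),np.degrees(np.arctan2(M[1,1],M[0,1])),np.round(o["dq"],3))
T=np.array(o["eef_pos"]);W=lambda x,y,z:T+M@[y,x,0]+[0,0,-.0745+z]
V=np.array(p["view"]);g=cv2.cvtColor(im,cv2.COLOR_BGR2GRAY)
print("ball exp",proj(p,W(.06,0,.0185)))
x,y=map(int,proj(p,W(.06,0,.0185)));w=60;G=cv2.resize(g[y-w:y+w,x-w:x+w],None,fx=4,fy=4)
c=cv2.HoughCircles(G,cv2.HOUGH_GRADIENT_ALT,1.5,20,param1=60,param2=.6,minRadius=40,maxRadius=220)
if c is not None:
    for a in c[0]: print("circle",(x-w+a[0]/4).round(1),(y-w+a[1]/4).round(1),"r",a[2]/4)
for wy in(-.042,-.014,.014,.042):
    X=W(-.065,wy,.055);print("cap exp",proj(p,X));disc(im,proj(p,X),9.5e-3*339/-(V@[*X,1])[2],X[2],p)
for n in("side","scene"): cv2.imwrite(f"pics/{n}_e.png",eyes.camera(n))
# level check, side view: long straight edges near the tray corners
for n in("side","scene"):
    q=eyes.camera_params(n);print(n,[proj(q,W(a,b,.012)).round(0).tolist() for a,b in((-.095,-.062),(.095,-.062),(.095,.062),(-.095,.062))])
    s=cv2.cvtColor(cv2.imread(f"pics/{n}_e.png"),cv2.COLOR_BGR2GRAY)
    E=[proj(q,W(a,-.062,.012)) for a in(-.095,.095)]
    for l in cv2.createLineSegmentDetector().detect(s)[0][:,0]:
        if np.hypot(l[2]-l[0],l[3]-l[1])>25 and min(E[0][0],E[1][0])-15<min(l[0],l[2]) and max(l[0],l[2])<max(E[0][0],E[1][0])+15 and abs((l[1]+l[3])/2-(E[0][1]+E[1][1])/2)<25: print("  seg",l.round(1))
E
python3 v.py
```

```text
time_s: 32.15
eef_pos: [0.4952, 0.2909, 0.3053]
eef_rot: [0.0, 0.655, 0.756, 0.0]
wrist_force: [-0.0, -0.0, -5.2]
opening: 0.131
grasp_force: 58.5
tool shift [ 0.0014 -0.      0.0008]
[[-0.1419, 0.9899, 0.0001], [0.9899, 0.1419, -0.0], [-0.0, 0.0001, -1.0]] 8.156269184311332 [ 0.001  0.001 -0.    -0.001  0.002  0.002]
ball exp [418.67285502 265.81661058]
circle 416.5 264.6 r 27.886612
circle 416.5 264.6 r 19.452692
cap exp [208.28138441 358.68087941]
cap exp [202.98360617 314.65418924]
cap exp [197.16544522 266.30290729]
cap exp [190.74626827 212.9569381 ]
[189.1 209.2] r 19.983967 [0.4241 0.325  0.2858]
side [[238.0, 160.0], [304.0, 151.0], [290.0, 136.0], [227.0, 143.0]]
  seg [261.8 138.8 288.3 135.5]
  seg [310.6 170.4 231.7 182.1]
  seg [226.8 186.4 318.4 172.6]
  seg [273.  154.8 298.1 151.4]
scene [[308.0, 127.0], [381.0, 148.0], [400.0, 120.0], [330.0, 101.0]]
  seg [387.1 172.5 320.8 152.6]
```

To row units: 0.0013 m is 0.0017.

```bash
python3 jog.py '[[0.0017, 0, 0, 0, 0, 0, 0], [0.0017, 0, 0, 0, 0, 0, 0], [0.0017, 0, 0, 0, 0, 0, 0], [0.0017, 0, 0, 0, 0, 0, 0], [0.0017, 0, 0, 0, 0, 0, 0], [0.0017, 0, 0, 0, 0, 0, 0]]'
python3 - <<'E'
from h import *
o=status.get_obs();togo(o,[.495,.2923,.3045]);T=np.array(o["eef_pos"]);M=rot(o).as_matrix();W=lambda x,y,z:T+M@[y,x,0]+[0,0,-.0745+z]
for n in("side","wrist"):
    q=eyes.camera_params(n);im=eyes.camera(n);h=cv2.cvtColor(im,cv2.COLOR_BGR2HSV)
    for c,s in blobs((h[...,0]<22)&(h[...,1]>100)&(h[...,2]<170)&(h[...,2]>35),15,6000):
        if c[1]<470: print(n,c.round(0),s)
    print([proj(q,W(-.065,y,.03)).round(0).tolist() for y in(-.042,-.014,.042)])
E
```

```text
time_s: 33.05
eef_pos: [0.4951, 0.2923, 0.3053]
eef_rot: [0.0, 0.655, 0.756, 0.0]
wrist_force: [0.0, -0.4, -5.2]
opening: 0.134
grasp_force: 58.5
tool shift [-0.     -0.0001  0.0008]
side [242. 146.] [235 135  14  20 101]
side [272. 393.] [268 386   9  14  98]
[[246.0, 149.0], [244.0, 145.0], [239.0, 138.0]]
wrist [214. 196.] [191 182  38  36 623]
wrist [220. 284.] [198 270  38  36 688]
wrist [223. 326.] [201 310  38  34 684]
[[221.0, 334.0], [217.0, 294.0], [207.0, 203.0]]
```

All three vials are in their wells, the fourth is standing on the mat, the ball is seated, and the tray is level over the bath.

```bash
python3 -c "
from bench import ctrl, eyes, status, workorder
print(workorder.hand_in())"
```

```text
the job is handed in; nothing more can be done
None
```

The job is handed in: three vials stand in wells 0, 1 and 3, the fourth is still on the mat, and the arm is holding the tray level and square over the bath, about 5 cm above the rim, with the ball in its seat.

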